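# One clay bead in each well

## Robot

A 6-joint arm with a two-finger parallel gripper is mounted at the origin on the work surface. World frame = base frame: x ahead of the robot, y to its left, z up, the work surface at z = 0. Lengths are in m, angles in rad, forces in N, time in s.
With the tool pointing down it reaches from about 0.275 to 0.875 m from the base axis. Payload 12.5 kg.
Tool frame: the origin (TCP) lies at the very end of the fingers, on their centre line; the grasp point (between the pads) lies 19 mm behind it; x points along the fingers, y is the direction in which the jaws open and shut, and the axes are right-handed (so a half turn about x gives the same grasp; the last joint's range is limited). The gripper opens to 85 mm and grips with 20 to 120 N. Pads are 22 mm wide; open, the fingers measure 114 mm over their backs; the gripper's body (76 mm by 85 mm) begins 54 mm behind the grasp point. The pads swing forward as they close: fully open they stand 13 mm farther back than shut.
Start: joints at [1.256, 0.351, 1.652, -0, 1.139, -0.085], TCP at [0.125, 0.536, 0.231] pointing down, gripper open.
Joint ranges: [-2.75, 2.75], [-0.79, 2.1], [0.01, 2.65], [-1.57, 4.71], [0.07, 3.14], [-2.87, 2.87]. Speed limits (rad/s): [2.22, 2.22, 2.79, 3.14, 3.14, 3.14].

## Interface

Orientations are given as a 3x3 rotation matrix whose columns are the frame's x, y, z axes.
In Python, from bench import manip gives the robot as it stands. Calls block until the motion is done:
- manip.move_ptp(position, orientation): joint-space move of the TCP to a pose.
- manip.move_l(position, attitude=None, max_speed=0.15): straight line of the TCP; attitude=None keeps the orientation; max_speed is the mean speed in m/s.
- manip.move_j(angles): joint-space move.
- manip.set_gripper(opening, effort=None): opening from 0.0 (shut) to 1.0 (fully open); effort is the grip in N (None keeps the last); returns when the fingers have stopped.
- manip.dwell(seconds).
- manip.inverse_kinematics(position, orientation): joint angles nearest the present ones, or None.
- manip.grab_frame(name): name is "scene" or "top"; returns (picture, depth): 480x640x3 uint8, red, green, blue; 480x640 float32, m along the optical axis (not along the pixel's ray), 0 where there is no reading.
- manip.get_calibration(name): a dict with "camera_matrix" (3x3 intrinsics, pixels), "k1" (the pictures are not rectified: a ray, as slopes to the right and down, at radius r is drawn at 1 + k1 r^2 times it, then the intrinsics apply), "R" (3x3) and "t" (3): a world point X has camera coordinates R X + t. Camera axes: x right, y down, z forward; pixel columns grow to the right and rows downward; lengths in m; the calibration is good to about 2 mm. A picture is of the moment at which its call begins. get_calibration takes no time and is no camera call.
A pose or a line that the arm cannot do raises manip.Unreachable and nothing moves.
- manip.sign_off(): hands the job in, once; it reports no verdict.
Trained networks look in the newest picture that a camera, given by its name, has taken for a name from the list of things; names that differ only in an ending like _2 or _b are one class to them, and where a whole thing is asked for, a point or a joint stands for the part that bears it (a point fixed in the world has none). Each returns a list of dicts, best first, with "confidence" (0 to 1); they miss things now and then, are a little off and sometimes report something else, mostly with a low value. They report only what shows in the picture. A call takes as long as a camera call. They do not tell look-alikes from the thing itself.
- manip.look_for(camera, name): "at" ([x, y, z] in m, in world coordinates, good to about 4 mm: the middle of the surface that is visible of it).
Readings, each from a call of its own:
- manip.current_time(): time.
- manip.current_qpos(): joint angles.
- manip.current_joint_vel(): joint speeds.
- manip.current_joint_torque(): joint torques, N m.
- manip.current_ee_pos(): TCP position.
- manip.current_tcp_rot(): TCP orientation.
- manip.current_force(): force on the tool from outside, world axes, zero at the start.
- manip.current_ft_torque(): the same for the moment, N m.
- manip.current_grip_width(): opening from 0.0 (shut) to 1.0 (fully open).
Only numpy, scipy, OpenCV 4.12 (cv2) and the standard library are available. Lean on these libraries where they do the work, as an engineer would, in place of code of your own. Each camera call takes 0.05 s, during which the arm holds its last target. There are 200 camera calls.

## Task

Three chunky barrel-shaped clay beads lie on the plywood ware board together with other clay pieces. Put them into the wooden carrier for glazing, one bead in each of its three wells, each standing upright with its foot flat on the floor of the well.

Things in the scene. Friction and masses are not known exactly. Their poses are not given: they have to be found in the camera images.
- bead0_center (a point): Centre, half-way up, of one of three alike barrel-shaped terracotta beads: 48 mm tall, 38 mm across over the middle 12 mm, flat ends 28 mm across, dark dot (hole) on top, 70 g, z upright. Stands on the 12 mm thick plywood board, this point 36 mm above the table; neighbours about 80 mm or more away between centres. Not to be confused with a 30 mm cube and a 45 mm tall cone of the same clay.
- bead1_center (a point): Centre, half-way up, of one of three alike barrel-shaped terracotta beads: 48 mm tall, 38 mm across over the middle 12 mm, flat ends 28 mm across, dark dot (hole) on top, 70 g, z upright. Stands on the 12 mm thick plywood board, this point 36 mm above the table; neighbours about 80 mm or more away between centres. Not to be confused with a 30 mm cube and a 45 mm tall cone of the same clay.
- bead2_center (a point): Centre, half-way up, of one of three alike barrel-shaped terracotta beads: 48 mm tall, 38 mm across over the middle 12 mm, flat ends 28 mm across, dark dot (hole) on top, 70 g, z upright. Stands on the 12 mm thick plywood board, this point 36 mm above the table; neighbours about 80 mm or more away between centres. Not to be confused with a 30 mm cube and a 45 mm tall cone of the same clay.
- carrier: Brown wooden carrier, fixed, 80 (x) x 250 (y) x 20 mm tall; origin at centre of underside, z up. Three round wells, 58 mm wide, 10 mm deep (floor 10 mm over underside), at x 0, y -84, 0, +84 mm. A seated bead's centre is 34 mm over the underside. Fingers around a bead do not fit in a well: grip it a little above its centre (6 mm, say) so that the tips stay above the rim.
There are look-alikes about, which are no part of the job. What is shaped like the part that bears bead2_center but purple is not meant.

How it is judged:
By the outcome, as a careful person would: the job done as asked, in the order asked, and still so for the second after the job is handed in, with the robot touching nothing.
It also fails if it takes over 67 s, if anything falls off the work surface, if the arm or the gripper's body presses on something with over 40 N, if the wrist force passes 120 N, or if a joint passes its speed limit or range.

## Working session

There is one attempt and no reset: what is moved stays moved. The work goes in short steps, each a Python script; the robot and the scene stay as the last script left them, time stands still between calls to the robot, and variables do not carry over. Pictures are saved under pics/ and viewed, about 8 in all and at most 12, crops included, and the job is handed in when it is done.

```bash
mkdir -p pics; python3 - <<'E'
from bench import manip as m
import cv2,numpy as np
for c in("top","scene"):
    p,d=m.grab_frame(c); cv2.imwrite(f"pics/{c}0.png",p[:,:,::-1]); np.save(f"pics/{c}0.npy",d)
    k=m.get_calibration(c); print(c,{a:np.round(v,4).tolist() for a,v in k.items()})
    for n in("bead0_center","carrier"):
        for r in m.look_for(c,n): print(c,n,np.round(r["at"],4),round(r["confidence"],2))
print(m.current_time(),m.current_tcp_rot().round(3) if hasattr(m.current_tcp_rot(),'round') else m.current_tcp_rot())
E
```

```text
top {'camera_matrix': [[576.8981, 0.0, 313.6137], [0.0, 576.8981, 236.3543], [0.0, 0.0, 1.0]], 'k1': -0.117, 'R': [[-0.0214, -0.9998, -0.0019], [-0.9949, 0.0215, -0.0985], [0.0985, -0.0002, -0.9951]], 't': [-0.0151, 0.483, 1.0685]}
top bead0_center [0.5847 0.242  0.0607] 0.56
top carrier [ 0.5583 -0.1843  0.0232] 0.65
scene {'camera_matrix': [[436.5463, 0.0, 319.2507], [0.0, 436.5463, 235.7157], [0.0, 0.0, 1.0]], 'k1': -0.0039, 'R': [[0.186, 0.9824, -0.0165], [0.8068, -0.1623, -0.5681], [-0.5607, 0.0923, -0.8228]], 't': [-0.0521, -0.3678, 1.0382]}
scene bead0_center [0.5922 0.2398 0.0513] 0.96
scene carrier [ 0.5618 -0.1816  0.0216] 0.95
0.3 [[-0.     0.228  0.974]
 [-0.     0.974 -0.228]
 [-1.    -0.    -0.   ]]
```

View pics/top0.png

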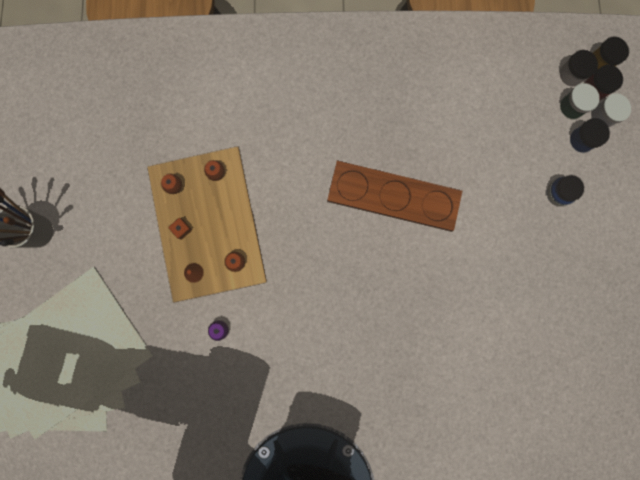

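View pics/scene0.png

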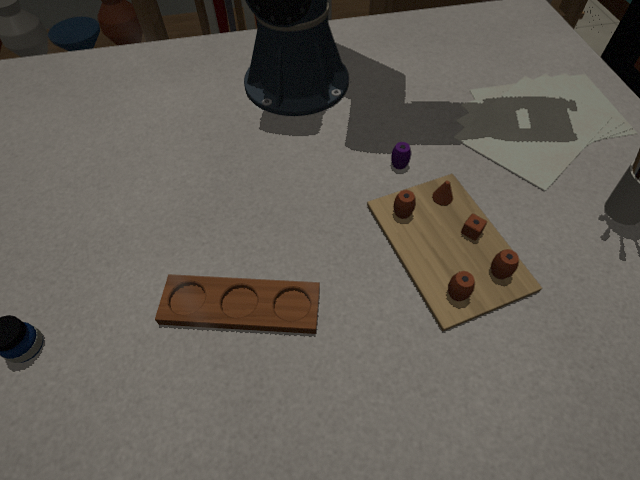

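Top view: the beads are at about (172,183), (214,170) and (235,261). The cube is at (180,228), the cone at (193,272) and the purple look-alike at (218,330). The carrier wells are at (352,185), (395,196) and (437,207). The scene view shows the same layout. Next I'll measure them.

```bash
cat > h.py <<'E'
from bench import manip as m
import cv2,numpy as np
def world(c,d):
    k=m.get_calibration(c); h,w=d.shape
    uv=np.stack(np.meshgrid(np.arange(w),np.arange(h)),-1).reshape(-1,1,2).astype(float)
    n=cv2.undistortPoints(uv,np.array(k["camera_matrix"]),np.array([k["k1"],0,0,0.])).reshape(h,w,2)
    R,t=np.array(k["R"]),np.array(k["t"]); ray=np.dstack([n,np.ones((h,w))])
    return (ray*d[...,None]-t)@R, ray@R, -R.T@t      # points, world rays, camera centre
def on_plane(c,u,v,z):
    _,r,o=world(c,np.ones((480,640))); r=r[int(v),int(u)]; return o+r*(z-o[2])/r[2]
E
python3 - <<'E'
from h import *
for c in("top","scene"):
    im=cv2.imread(f"pics/{c}0.png"); d=np.load(f"pics/{c}0.npy"); P,r,o=world(c,d); hsv=cv2.cvtColor(im,cv2.COLOR_BGR2HSV)
    red=((hsv[...,0]<11)|(hsv[...,0]>172))&(hsv[...,1]>110)&(d>0)
    inb=(abs(P[...,0]-.52)<.25)&(abs(P[...,1])<.45)
    # objects on board: height
    mask=(red&inb&(P[...,1]>.05)&(P[...,2]>.026)&(P[...,2]<.08)).astype(np.uint8)
    n,L,st,ce=cv2.connectedComponentsWithStats(mask)
    for i in range(1,n):
        if st[i,4]<60: continue
        q=P[L==i]; zt=np.percentile(q[:,2],95); T=q[q[:,2]>zt-.005]
        # silhouette projected at mid height .036
        print(c,"obj",ce[i].round(),st[i,4],"ztop",zt.round(4),"topcentre",T.mean(0).round(4), "mid-range",((T.max(0)+T.min(0))/2)[:2].round(4),"ext",(T.max(0)-T.min(0))[:2].round(3))
    # carrier: red-brown colour, outline on z=.02
    mk=(inb&(P[...,1]<.03)&(hsv[...,1]>90)&(P[...,2]>.004)&(P[...,2]<.03)).astype(np.uint8)
    n,L,st,ce=cv2.connectedComponentsWithStats(mk); i=1+np.argmax(st[1:,4]); 
    q=P[(L==i)]; print("zpct",np.percentile(q[:,2],[5,25,50,75,95]).round(4))
    q=q[(q[:,2]>.0155)&(q[:,2]<.026)] 
    print(c,"carrier",st[i,4],cv2.minAreaRect((q[:,:2]).astype(np.float32)))
    for y in(.2,): 
        b=P[(abs(P[...,0]-.5)<.05)&(abs(P[...,1]-.2)<.03)]; print("board z",np.median(b[:,2]).round(4))
for u,v in((352,185),(395,196),(437,207)): print(on_plane("top",u,v,.02).round(4))
for u,v in((187,299),(239,301),(292,303)): print(on_plane("scene",u,v,.02).round(4))
E
```

```text
top obj [214. 170.] 231 ztop 0.0622 topcentre [0.6114 0.1599 0.0599] mid-range [0.6115 0.1604] ext [0.027 0.028]
top obj [170. 183.] 228 ztop 0.0624 topcentre [0.5874 0.2424 0.0599] mid-range [0.587  0.2425] ext [0.027 0.027]
top obj [179. 228.] 202 ztop 0.0452 topcentre [0.5027 0.2278 0.0425] mid-range [0.5021 0.2276] ext [0.034 0.035]
top obj [234. 261.] 220 ztop 0.0626 topcentre [0.4374 0.1229 0.06  ] mid-range [0.437  0.1227] ext [0.029 0.026]
top obj [192. 274.] 125 ztop 0.0573 topcentre [0.418  0.2048 0.0558] mid-range [0.4176 0.2045] ext [0.009 0.01 ]
zpct [0.0078 0.0109 0.0179 0.0202 0.0226]
top carrier 5387 ((0.5593181252479553, -0.1831142157316208), (0.25035011768341064, 0.08160410076379776), 75.0863265991211)
board z 0.012
scene obj [444. 192.] 177 ztop 0.0564 topcentre [0.4223 0.2038 0.0559] mid-range [0.4214 0.2043] ext [0.007 0.008]
scene obj [404. 202.] 341 ztop 0.0627 topcentre [0.44   0.1226 0.0612] mid-range [0.4394 0.1225] ext [0.028 0.027]
scene obj [474. 225.] 277 ztop 0.045 topcentre [0.5052 0.2275 0.0431] mid-range [0.5044 0.2279] ext [0.036 0.036]
scene obj [505. 263.] 453 ztop 0.0625 topcentre [0.5895 0.2425 0.061 ] mid-range [0.5895 0.2428] ext [0.028 0.028]
scene obj [461. 285.] 438 ztop 0.0626 topcentre [0.6136 0.1605 0.0612] mid-range [0.6135 0.1609] ext [0.027 0.027]
zpct [0.0097 0.0119 0.02   0.0215 0.0228]
scene carrier 7807 ((0.5605977773666382, -0.1827329397201538), (0.25119850039482117, 0.08164523541927338), 75.09803771972656)
board z 0.0137
[ 0.5804 -0.1012  0.02  ]
[ 0.5573 -0.1832  0.02  ]
[ 0.5344 -0.2635  0.02  ]
[ 0.5417 -0.2631  0.02  ]
[ 0.5613 -0.182   0.02  ]
[ 0.581  -0.1002  0.02  ]
```

```bash
cat >> h.py <<'E'
B={'A':(.6125,.1603),'B':(.5884,.2425),'C':(.4385,.1228)}
W={'+':(.5816,-.1017),'0':(.5600,-.1829),'-':(.5384,-.2641)}
def rot(deg):
    c,s=np.cos(np.radians(deg)),np.sin(np.radians(deg)); return np.array([[0,c,s],[0,s,-c],[-1,0,0.]])
PICK,PLACE=rot(16.4),rot(-14.9)
def cycle(b,w,zp=.023,zl=.0215,up=.13):
    (x,y),(X,Y)=B[b],W[w]
    m.move_ptp([x,y,up],PICK); m.set_gripper(.7,30)
    m.move_l([x,y,zp],max_speed=.1); m.set_gripper(0,30); g=m.current_grip_width()
    m.move_l([x,y,up]); g2=m.current_grip_width(); print(b,w,"grip",g,g2,"t",m.current_time())
    if g2<.3: raise SystemExit("lost")
    m.move_ptp([X,Y,up],PLACE); m.move_l([X,Y,.045]); f0=np.array(m.current_force())
    m.move_l([X,Y,zl],max_speed=.04); f1=np.array(m.current_force())
    print("grip",m.current_grip_width(),"dF",(f1-f0).round(2),"ee",m.current_ee_pos())
    m.set_gripper(.72); m.move_l([X,Y,up]); print("t",m.current_time())
E
python3 - <<'E'
from h import *
cycle('A','-')
p,d=m.grab_frame("scene"); np.save("pics/s1.npy",d); cv2.imwrite("pics/s1.png",p[:,:,::-1])
E
```

```text
A - grip 0.4282384911694674 0.42893226659101347 t 5.3167
grip 0.429377378921854 dF [-4.65  1.82  8.5 ] ee [ 0.53810622 -0.26396053  0.02173144]
t 9.5917
```

View pics/s1.png

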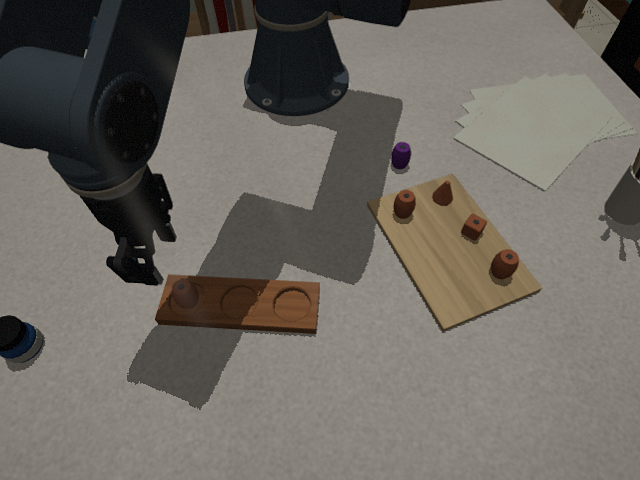

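The bead is in the left well at about (184,290), in shadow. I'll check its height and uprightness by depth before going on.

```bash
cat >> h.py <<'E'
def check(c,d,w):
    P,_,_=world(c,d); X,Y=W[w]
    q=P[(np.hypot(P[...,0]-X,P[...,1]-Y)<.032)&(P[...,2]>.025)&(P[...,2]<.09)]
    if len(q)<30: print(c,w,"nothing",len(q)); return
    T=q[q[:,2]>np.percentile(q[:,2],95)-.006]
    A=np.c_[T[:,:2]-T[:,:2].mean(0),np.ones(len(T))]; s=np.linalg.lstsq(A,T[:,2],rcond=None)[0]
    print(c,w,"n",len(q),"ztop",np.median(T[:,2]).round(4),"off mm",((T.max(0)+T.min(0))[:2]/2-W[w]).round(4)*1e3,"ext",(T.max(0)-T.min(0))[:2].round(3),"slope",s[:2].round(3))
E
python3 - <<'E'
from h import *
check("scene",np.load("pics/s1.npy"),'-')
p,d=m.grab_frame("top"); check("top",d,'-')
p=cv2.imread("pics/s1.png")[260:345,140:340]; cv2.imwrite("pics/s1c.png",cv2.convertScaleAbs(cv2.resize(p,None,fx=4,fy=4,interpolation=2),alpha=1.6))
E
```

```text
scene - n 596 ztop 0.0593 off mm [3.1 2.8] ext [0.029 0.03 ] slope [-0.051 -0.036]
top - nothing 0
```

View pics/s1c.png

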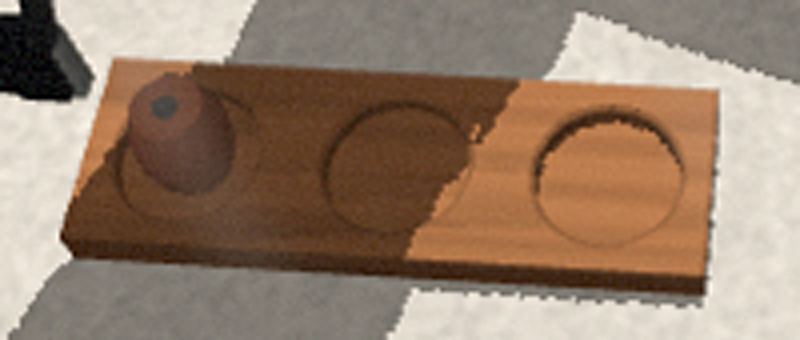

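The crop shows the bead standing inside the well. Its top reads 59.3 mm; the scene camera reads about 1.2 mm high, so this is seated. Continuing with the other two beads.

```bash
python3 - <<'E'
from h import *
cycle('B','0'); cycle('C','+')
m.move_ptp([.35,.30,.25],PICK)
for c in("top","scene"):
    p,d=m.grab_frame(c); cv2.imwrite(f"pics/{c}2.png",p[:,:,::-1]); np.save(f"pics/{c}2.npy",d)
    for w in W: check(c,d,w)
# reference: upright beads on board, initial picture
W.update(B)
for c in("top","scene"):
    for b in B: check(c,np.load(f"pics/{c}0.npy"),b)
a=cv2.imread("pics/scene2.png")[240:350,130:350]; b=cv2.imread("pics/top2.png")[140:250,300:520]
cv2.imwrite("pics/fin.png",cv2.resize(np.vstack([a,b]),None,fx=2.7,fy=2.7,interpolation=2))
print(m.current_time())
E
```

```text
B 0 grip 0.4314032806419905 0.4275706218050883 t 14.175
grip 0.4331431644039885 dF [-4.28  1.44  9.4 ] ee [ 0.55968658 -0.18281835  0.02175846]
t 18.4417
C + grip 0.4278229204828581 0.434180207975657 t 22.3167
grip 0.42523366569788906 dF [-4.92  1.31  9.2 ] ee [ 0.5812378  -0.10164928  0.02165106]
t 26.0417
top + n 329 ztop 0.0578 off mm [0.4 0.8] ext [0.029 0.03 ] slope [ 0.011 -0.011]
top 0 n 336 ztop 0.0584 off mm [1.3 2.7] ext [0.028 0.03 ] slope [-0.002  0.004]
top - n 334 ztop 0.0583 off mm [0.8 2.1] ext [0.029 0.03 ] slope [-0.006  0.018]
scene + n 570 ztop 0.0593 off mm [2.7 1.7] ext [0.03 0.03] slope [-0.051  0.02 ]
scene 0 n 576 ztop 0.0593 off mm [3.8 2.4] ext [0.03  0.031] slope [-0.055 -0.005]
scene - n 593 ztop 0.0592 off mm [3.3 3.6] ext [0.03  0.031] slope [-0.057 -0.034]
top A n 339 ztop 0.0595 off mm [-0.1  0.1] ext [0.029 0.028] slope [-0.012  0.012]
top B n 337 ztop 0.0594 off mm [-0.4  0. ] ext [0.029 0.027] slope [0.003 0.018]
top C n 336 ztop 0.0594 off mm [-1.5  0.4] ext [0.029 0.029] slope [ 0.014 -0.003]
scene A n 612 ztop 0.0612 off mm [0.4 0.5] ext [0.029 0.03 ] slope [-0.054  0.042]
scene B n 610 ztop 0.0611 off mm [0.3 1.4] ext [0.03 0.03] slope [-0.045  0.063]
scene C n 474 ztop 0.0612 off mm [0.5 0. ] ext [0.029 0.03 ] slope [-0.067  0.048]
27.8917
```

View pics/fin.png

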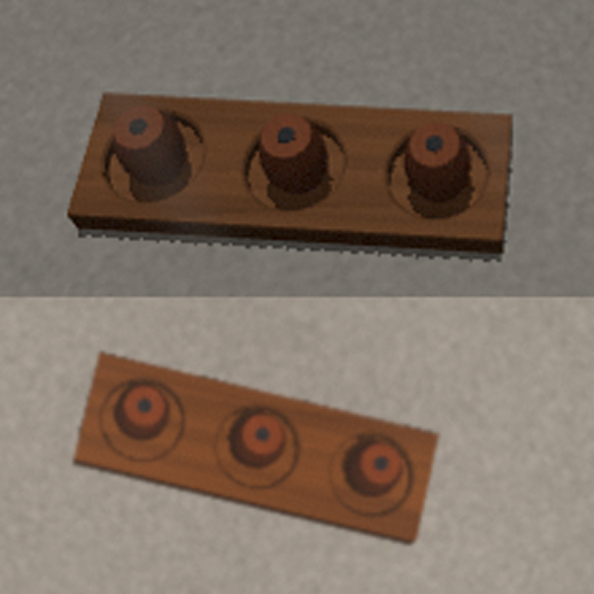

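Both views show all three beads upright, one in each well. Their tops are 1.2–1.9 mm lower than on the board (2 mm expected), and their slopes match the upright reference. I'm handing in.

```bash
python3 -c "
from bench import manip as m
m.sign_off()"
```

```text
the job is handed in; nothing more can be done
```

All three terracotta beads are now in the carrier, one standing upright in each well. I handed the job in at about 28 s of the allowed 67 s. The cube, the cone and the purple look-alike were not picked up.

**Seating:** The bead tops read 57.8–58.4 mm above the table in the top camera, against 58 mm for a seated bead. In the scene camera they read 59.2–59.3 mm, but that camera also read about 1 mm high on the board. The beads are within about 5 mm of the well centres, and the wells leave 15 mm of play.

**Uprightness:** The top camera shows the bead tops level to within 0.02. The scene camera shows a slope of about 0.05, but it showed the same on the beads standing on the board, so I put it down to the camera.

**Forces:** At set-down I read 8–9 N vertically and 4–5 N sideways. I took this as the foot touching the floor of the well, but did not check for a fingertip touching the rim.

**Failed check:** After the first bead, the top camera gave no reading for its well, probably because the arm was in the way. The check with the arm clear read normally.

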